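# Unlock and draw out the hot chaff tray of the bean cooler

## Robot

A 6-joint arm with a two-finger parallel gripper is mounted at the origin on the work surface. World frame = base frame: x ahead of the robot, y to its left, z up, the work surface at z = 0. Lengths are in m, angles in rad, forces in N, time in s.
With the tool pointing down it reaches from about 0.375 to 0.975 m from the base axis. Payload 3.8 kg.
Tool frame: the origin (TCP) lies on the centre line of the jaws, within the pads' length; the fingertips stand 14 mm ahead of it and the grasp point (between the pads) lies 5 mm behind it; z points along the fingers, y is the line along which they close (so a half turn about z gives the same grasp; the last joint's range is limited). The gripper opens to 85 mm and grips with 20 to 120 N. Pads are 22 mm wide; open, the fingers measure 114 mm over their backs; the gripper's body (76 mm by 85 mm) begins 54 mm behind the grasp point. The pads swing forward as they close: fully open they stand 13 mm farther back than shut.
Start: joints at [-1.205, 0.264, 1.604, -0, 1.274, -0.037], TCP at [0.265, -0.621, 0.245] pointing down, gripper open.
Joint ranges: [-2.63, 2.63], [-0.94, 2.18], [0.31, 2.57], [-1.31, 4.45], [0, 2.66], [-2.55, 2.55]. Speed limits (rad/s): [2.57, 2.57, 3.14, 3.14, 3.14, 3.14].

## Interface

Orientations are given as a rotation vector (axis times angle).
In Python, from workcell import bot, eyes, spot_in gives the robot as it stands.
- The arm moves only by the tool carry_out, never from a script. Its argument "series" is text: rows parted by semicolons, each of 4 numbers parted by spaces: the shift along the world's x, y, z in m, then the turn about the world's z in degrees. In form: tx ty tz roll; .... A call has 1 to 20 rows; each row shifts and turns the commanded pose from where the row before left it; what a row does not reach is not made up. A row lasts 1/8 s, in which the tool goes at most 62.5 mm and 10.7 degrees, less where a joint would pass 70% of its speed; a pose out of reach is approached as far as the arm can. A call is refused whole if a number of a shift passes 0.0625 or a number of a turn 10.7, either way. A call with a gripper value outside its range is refused whole. "jaw" is the gripper command: -1 is shut, 1 is fully open, values between are in proportion, set as the call begins (left out, the last holds). The fingers move at their own pace and stop on an object; "grip_force" is the grip in N (left out, the last holds). Time passes only in rows, so rows that do not move let the fingers close. It gives the time, the measured TCP pose, the force, the opening and the grip force at its end, in the units of the state.
- bot.read_state(): the state, without advancing time (a new reading comes with each control period).
- eyes.read_camera(name): name is "side" or "top" or "wrist"; returns (picture, depth): 480x640x3 uint8, blue, green, red; 480x640 float32, m along the optical axis (not along the pixel's ray), 0 where there is no reading.
- eyes.get_calibration(name): a dict with "K" (3x3 intrinsics, pixels), "position" and "rotation" of the camera in the world; the wrist camera has in their place "T_tool_cam" (4x4, takes a point from camera to tool coordinates, whose origin is the TCP and whose axes are the flange's). Camera axes: x right, y down, z forward; pixel columns grow to the right and rows downward; lengths in m; the calibration is good to about 2 mm. A picture is of the moment at which its call begins: read the wrist's pose just before it. get_calibration takes no time and is no camera call.
- bot.finish_job(): hands the job in; it is judged then, once.
Trained networks look in the newest picture that a camera, given by its name, has taken for a name from the list of things; names that differ only in an ending like _2 or _b are one class to them, and where a whole thing is asked for, a point or a joint stands for the part that bears it (a point fixed in the world has none). Each returns a list of dicts, best first, with "score" (0 to 1); they miss things now and then, are a little off and sometimes report something else, mostly with a low value. They report only what shows in the picture. A call takes as long as a camera call. They do not tell look-alikes from the thing itself.
- spot_in(camera, target): "rect" ([centre column, centre row, width, height] in pixels, round what is visible of it).
The state is a dict: "time": time; "q": joint angles; "joint_vel": joint speeds; "joint_torque": joint torques, N m; "tool_pos": TCP position; "tcp_rot": TCP orientation; "wrist_force": force on the tool from outside, world axes, zero at the start; "torque": the same for the moment, N m; "width": opening from 0.0 (shut) to 1.0 (fully open); "grip_force": force on a finger pad.
Only numpy, scipy, OpenCV 4.12 (cv2) and the standard library are available. Lean on these libraries where they do the work, as an engineer would, in place of code of your own. Each camera call takes 0.05 s, during which the arm holds its last target. There are 200 camera calls.

## Task

The bean cooler's chaff tray is due for emptying and too hot to touch: pull up the sprung T-handle plunger that locks it, turn the handle anticlockwise and let it drop into its upper notch so that it stays raised. Then take the wooden-handled puller, hook its upturned tongue up through the finger hole in the tray's lip and draw the tray out to its stop, keeping gripper and arm off the tray. Leave the tray out and the plunger parked, lay the puller flat on the bench well clear of the tray, and leave everything else undisturbed.

Things in the scene. Friction and masses are not known exactly. Their poses are not given: they have to be found in the camera images.
- cooler: Bean cooler, fixed: grey box 280 deep (its x) x 260 wide x 105 mm high. Origin: centre of its underside, on the bench; z up; -x points out of its front, the way the tray comes out. The front 90 mm of its top is a bare deck for the plunger; behind stands an open steel bin 176 mm across, 55 mm high, centred at x = +45. An exhaust spigot sticks out 60 mm at the back.
- knob_grip (a point): Centre of the plunger's black T-handle bar: 66 long (along y of this frame), 16 wide (x), 22 mm high; z up along the plunger's axis. The axis is at x = -95, y = 0 in the cooler's frame; locked, this point is 156 mm above the bench. An 18 mm stem goes down into a steel crown 44 mm across, its top 130 mm above the bench, 15 mm below the locked bar's underside.
- knob: The T-handle itself (the body that carries point knob_grip); origin on the plunger's axis, 51 mm below the centre of the bar.
- plunger (a joint): Lift of the plunger, m, straight up. 0 = down, tray locked (start). A spring pulls it down: 7.5 N at 0, 13 N at 0.022; limit 0.026. Above about 0.0185 its cross pin clears the crown's lands and the handle can turn; in the upper (parking) notch it rests at about 0.013 and the tray is free. At 0.0185, resting on a land between the notches, it is not parked.
- knob_turn (a joint): Turn of the T-handle, rad, growing anticlockwise seen from above. About 0 = locked notch (start; bar parallel to the cooler's front, along its y); upper notch centred at 1.35 (good from about 1.2 to the stop), end stop 1.5. Turns no more than about 0.2 while down. Friction 0.02 N m.
- tray_slide (a joint): How far the tray is drawn out in m along the cooler's -x: 0 = shut (start), end stop at 0.13. While the plunger is down a catch holds it shut. Sliding friction about 2 N; it stays where it is left.
- tray: Hot aluminium chaff tray with its front plate and pull lip. Front plate 186 wide x 64 mm high (24 to 88 mm above the bench), in the cooler's front at x = -143 mm when shut. Origin and axes coincide with the cooler's when shut; moves as a whole with the slide.
- finger_hole (a point): Centre of the round 34 mm finger hole in the tray's level pull lip, mid-thickness; axes as the cooler's. The lip is 70 mm wide, 54 mm deep, 4 mm thick, underside 78 mm above the bench, open underneath but for thin gussets at its side edges; the hole's centre is 27 mm behind the lip's front edge. Shut, the hole is at x = -170, y = 0 in the cooler's frame.
- puller: Loose tray puller, about 0.12 kg, flat on the bench. Wooden handle 110 long (x) x 26 x 26 mm, centred over the origin (underside, z up); a steel bar 18 wide x 4 mm thick runs on from the handle's +x end, underside level with the handle's, to x = +135, where a tongue 14 wide, 5 thick turns up to 30 mm above the underside (26 above the bar). Balances near x = +48.
- puller_tongue (a point): Top of the puller's upturned tongue: x = +132.5, y = 0, z = +30 mm in the puller's frame, same axes.
- bowl: Bystander: white cupping bowl 90 mm across, 60 mm high, beside the path of the tray, on one side of it. Origin under its centre.
- canister: Bystander: steel bean jar with a wooden lid, 90 mm across, 140 mm high, beside the path of the tray, on the other side. Origin under its centre.
- sample_tray: Bystander: white sample tray of coffee beans, 120 x 95 x 22 mm, with a small lip at its +x end. Origin under its centre.
- scoop: Bystander: square steel scoop with a dark wooden handle, 180 mm long with the handle to its -x, 55 mm wide, 45 mm high, lying on the other side of the puller, about 90 mm from it axis to axis. Origin under the pan's centre.
- speaker: Bystander: grey cloth-covered cylinder, 92 mm across, 140 mm high. Origin under its centre.
- brush: Bystander: bench brush, 183 mm long, 45 mm across the head, 20 mm high, lying along its x beside the puller, about 90 mm from it axis to axis. Origin on its underside, 85 mm from the handle's end.
- dosing_cup: Bystander: small steel dosing cup, 60 mm across, 65 mm high, standing on the cooler's deck on one side of the plunger, its axis about 95 mm from the plunger's. Origin under its centre.
- timer: Bystander: digital timer, 60 x 50 x 38 mm, standing on the cooler's deck on the other side of the plunger, its centre about 95 mm from the plunger's axis. Origin under its centre.
Things that resemble listed ones, but are neither listed nor needed, are in the scene too. Several things have the shape of the puller; the one meant has the colours described above.

How it is judged:
On the way, in this order (a step that is already met when the one before it is completed fails the run):
1. the T-handle has been lifted, turned and let go, and sits in its upper notch (value of joint plunger between 0.011 and 0.016 m and value of joint knob_turn above 1.1 rad and contact force between the fingers and knob below 0.2 N), for 0.2 s.
2. the puller's tongue stands up through the finger hole of the tray (horizontal distance between puller_tongue and finger_hole below 0.018 m and z of puller_tongue in the frame of finger_hole between 0.002 and 0.03 m), for 0.1 s.
3. the tray is drawn out to its stop with the tongue in its finger hole (value of joint tray_slide above 0.118 m and horizontal distance between puller_tongue and finger_hole below 0.022 m and z of puller_tongue in the frame of finger_hole above 0 m), for 0.1 s.
At the end, for the whole second after the job is handed in: Tray out at least 118 of its 130 mm; plunger parked (lift 11 to 16 mm, turned over 1.1 rad); puller let go, flat and still on the bench (underside within 8 mm, tilt under 0.12 rad), its tongue over 50 mm from the finger hole and not touching the tray (value of joint tray_slide above 0.118 m and value of joint plunger between 0.011 and 0.016 m and value of joint knob_turn above 1.1 rad and height (world z) of puller below 0.008 m and angle between puller's own z axis and vertical below 0.12 rad and linear speed of puller below 0.02 m/s and horizontal distance between puller_tongue and finger_hole above 0.05 m and contact force between puller and tray below 0.1 N).
It fails at once if the gripper or the arm touches the hot tray (over 1 N) (contact force between any of the fingers, the arm and tray above 1 N).
It fails at once if a bystander is pushed more than 25 mm or tipped over (distance of any of bowl, canister, sample_tray, scoop, speaker, brush, dosing_cup, timer from where it was at the start of the episode above 0.025 m or angle between any of bowl, canister, sample_tray, scoop, speaker, brush, dosing_cup, timer's own z axis and vertical above 0.4 rad).
It also fails if it takes over 72 s, if anything falls off the work surface, if the arm or the gripper's body presses on something with over 40 N, if the wrist force passes 120 N, or if a joint passes its speed limit or range.

## Working session

There is one attempt and no reset: what is moved stays moved. The work goes in short steps, Python scripts to look and compute and a tool call to move; the robot and the scene stay as the last step left them, time stands still between calls to the robot, and variables do not carry over. Pictures are saved under pics/ and viewed, at most 10 in all, crops included, and the job is handed in when it is done.

Besides the shell and the picture viewer there is one more tool, called after "Request:" as name(argument=value, ...) on one line, values as JSON. carry_out: Moves the arm, as the interface text tells. Its arguments: {"type":"object","properties":{"series":{"type":"string"},"jaw":{"type":"number"},"grip_force":{"type":"number"}},"required":["series"]}

```bash
mkdir -p pics
cat > h.py <<'E'
import numpy as np,cv2
from workcell import bot,eyes,spot_in
from scipy.spatial.transform import Rotation as R
def cam(n):
    s=bot.read_state(); p,d=eyes.read_camera(n); c=eyes.get_calibration(n)
    K=np.array(c["K"])
    if "T_tool_cam" in c:
        T=np.eye(4);T[:3,:3]=R.from_rotvec(s["tcp_rot"]).as_matrix();T[:3,3]=s["tool_pos"]
        T=T@np.array(c["T_tool_cam"])
    else:
        T=np.eye(4);r=np.array(c["rotation"]);T[:3,:3]=r if r.shape==(3,3) else R.from_rotvec(r).as_matrix();T[:3,3]=c["position"]
    return p,d,K,T
def cloud(d,K,T):
    v,u=np.mgrid[:480,:640]
    P=np.stack([(u-K[0,2])/K[0,0]*d,(v-K[1,2])/K[1,1]*d,d],-1)
    W=P@T[:3,:3].T+T[:3,3]; W[d==0]=np.nan
    return W
def topview(W,p,x0,x1,y0,y1,res):
    pass
E
python3 - <<'E'
from h import *
for n in("top","side"):
    p,d,K,T=cam(n);cv2.imwrite(f"pics/{n}.png",p);np.savez(f"{n}.npz",p=p,d=d,K=K,T=T)
    print(n,T[:3].round(3).tolist())
    for t in ["cooler","knob","puller","finger_hole","tray","bowl","canister","dosing_cup","timer","brush","scoop"]:
        print(t,[(round(r["score"],2),np.round(r["rect"]).tolist()) for r in spot_in(n,t)[:4]])
E
```

```text
top [[-0.024, -0.988, 0.154, 0.3], [-1.0, 0.025, 0.005, -0.0], [-0.009, -0.154, -0.988, 1.767]]
cooler [(0.69, [178.0, 246.0, 130.0, 103.0])]
knob [(0.57, [207.0, 247.0, 10.0, 22.0])]
puller [(0.77, [444.0, 242.0, 58.0, 13.0]), (0.63, [431.0, 327.0, 52.0, 42.0])]
finger_hole [(0.72, [231.0, 257.0, 22.0, 58.0])]
tray [(0.81, [232.0, 252.0, 28.0, 57.0])]
bowl [(0.68, [280.0, 210.0, 26.0, 31.0]), (0.44, [457.0, 268.0, 60.0, 18.0])]
canister [(0.82, [258.0, 314.0, 36.0, 31.0])]
dosing_cup [(0.74, [199.0, 280.0, 25.0, 21.0])]
timer [(0.55, [210.0, 218.0, 27.0, 24.0])]
brush [(0.83, [457.0, 269.0, 58.0, 14.0]), (0.34, [478.0, 215.0, 58.0, 22.0])]
scoop [(0.77, [479.0, 215.0, 57.0, 20.0]), (0.59, [206.0, 249.0, 13.0, 19.0])]
side [[-0.885, -0.297, 0.358, 0.068], [-0.465, 0.57, -0.677, 0.87], [-0.003, -0.766, -0.643, 0.961]]
cooler [(0.94, [226.0, 389.0, 176.0, 166.0])]
knob [(0.69, [260.0, 330.0, 26.0, 27.0])]
puller [(0.82, [373.0, 212.0, 32.0, 29.0]), (0.8, [438.0, 241.0, 18.0, 38.0])]
finger_hole [(0.61, [287.0, 325.0, 31.0, 19.0]), (0.43, [259.0, 329.0, 28.0, 26.0]), (0.43, [269.0, 287.0, 31.0, 30.0])]
tray [(0.65, [284.0, 324.0, 32.0, 18.0])]
bowl [(0.75, [268.0, 285.0, 29.0, 31.0]), (0.47, [286.0, 324.0, 37.0, 22.0])]
canister [(0.81, [361.0, 337.0, 37.0, 66.0])]
dosing_cup [(0.9, [291.0, 351.0, 24.0, 35.0])]
timer [(0.73, [226.0, 317.0, 28.0, 27.0])]
brush [(0.76, [404.0, 214.0, 32.0, 27.0])]
scoop [(0.65, [268.0, 289.0, 32.0, 29.0]), (0.63, [365.0, 190.0, 34.0, 28.0])]
```

View pics/top.png

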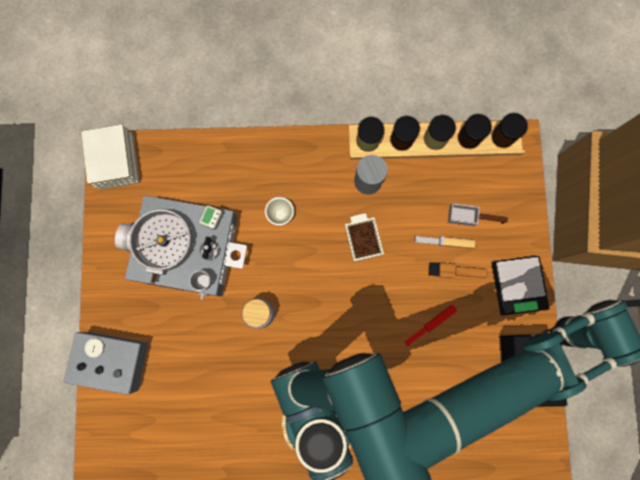

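View pics/side.png

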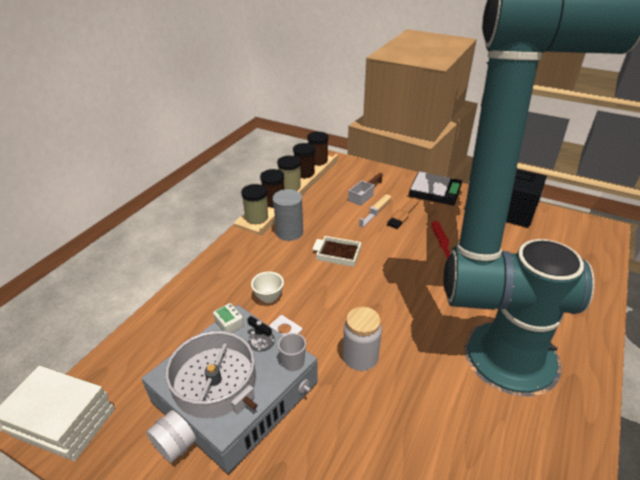

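The top view shows the cooler at (178,246), its tray lip facing right at (236,255), the plunger at (209,247), and the wooden-handled puller at (444,242) with its tongue to the left. The red one at (431,327) is a decoy. The side view agrees.

Run:
```python
from h import *
z=np.load("top.npz");W=cloud(z["d"],z["K"],z["T"]);p=z["p"]
print(z["K"].tolist())
def show(n,u,v): print(n,W[v,u].round(3))
for n,u,v in [("knob",209,247),("lip",243,255),("bowl",280,211),("can",258,314),("cup",203,278),("timer",210,216),("pull handle",460,243),("bar",425,240),("bench",400,280),("cooler corner",143,200)]: show(n,u,v)
# deck rect
m=np.zeros((480,640),bool);m[185:305,110:245]=True
q=W[m&(abs(W[...,2]-.105)<.012)];print(len(q));r=cv2.minAreaRect(q[:,:2].astype(np.float32)*1000);print(r)
q=W[m&(W[...,2]>.135)&(np.arange(640)>195)[None]];print("high",len(q),np.c_[q].round(3)[:60].tolist())
# puller handle by colour
hsv=cv2.cvtColor(p,cv2.COLOR_BGR2HSV)
m=np.zeros((480,640),bool);m[230:253,405:485]=True
q=W[m&(W[...,2]>.008)];print(len(q));print(cv2.minAreaRect(q[:,:2].astype(np.float32)*1000),np.nanmax(q,0),np.nanmin(q,0))
```

```text
[[557.2182449365647, 0.0, 312.6757970704563], [0.0, 557.2182449365647, 236.47965144874024], [0.0, 0.0, 1.0]]
knob [0.527 0.31  0.162]
lip [0.511 0.222 0.082]
bowl [0.659 0.112 0.011]
can [0.33  0.171 0.145]
cup [0.441 0.337 0.115]
timer [0.621 0.311 0.146]
pull handle [ 0.539 -0.456  0.021]
bar [ 0.554 -0.35   0.002]
bench [ 0.429 -0.264  0.   ]
cooler corner [0.683 0.522 0.111]
6038
((546.0673217773438, 416.4931640625), (393.9888000488281, 260.3380126953125), 78.48113250732422)
high 573 [[0.656, 0.318, 0.14], [0.653, 0.324, 0.14], [0.653, 0.321, 0.141], [0.653, 0.318, 0.14], [0.654, 0.316, 0.138], [0.654, 0.313, 0.138], [0.649, 0.323, 0.147], [0.65, 0.321, 0.144], [0.648, 0.316, 0.15], [0.649, 0.315, 0.143], [0.65, 0.312, 0.139], [0.649, 0.308, 0.147], [0.649, 0.305, 0.146], [0.646, 0.326, 0.145], [0.647, 0.324, 0.139], [0.646, 0.32, 0.147], [0.646, 0.317, 0.144], [0.646, 0.314, 0.144], [0.645, 0.31, 0.15], [0.647, 0.309, 0.141], [0.645, 0.305, 0.149], [0.645, 0.302, 0.146], [0.646, 0.3, 0.142], [0.646, 0.296, 0.145], [0.644, 0.327, 0.143], [0.643, 0.323, 0.146], [0.644, 0.321, 0.14
[... 231 characters left out ...]
 [0.641, 0.327, 0.142], [0.64, 0.323, 0.148], [0.64, 0.32, 0.144], [0.639, 0.317, 0.148], [0.639, 0.314, 0.148], [0.641, 0.312, 0.142], [0.641, 0.309, 0.141], [0.639, 0.305, 0.147], [0.64, 0.302, 0.145], [0.64, 0.299, 0.145], [0.64, 0.297, 0.141], [0.638, 0.292, 0.151], [0.639, 0.29, 0.146], [0.64, 0.288, 0.143], [0.641, 0.286, 0.136], [0.638, 0.33, 0.142], [0.638, 0.327, 0.141], [0.637, 0.323, 0.148], [0.638, 0.321, 0.142], [0.636, 0.317, 0.148], [0.636, 0.313, 0.151], [0.638, 0.312, 0.142], [0.637, 0.309, 0.143]]
444
((548.2020263671875, -411.7513122558594), (249.1899871826172, 70.8714370727539), 88.74906921386719) [ 0.58549356 -0.28664182  0.03787018] [ 0.51213045 -0.53687196  0.00800216]
```

Run:
```python
from h import *
s=bot.read_state();print(s)
M=R.from_rotvec(s["tcp_rot"]).as_matrix();print(M.round(3).tolist())
print(np.round(eyes.get_calibration("wrist")["T_tool_cam"],3).tolist())
```

```text
{'time': 1.2, 'q': array([-1.20489312e+00,  2.63889562e-01,  1.60396471e+00, -1.39096688e-05,
        1.27369724e+00, -3.69313400e-02]), 'joint_vel': array([ 1.65598942e-04, -1.02983178e-03,  1.54361102e-03,  3.19615191e-04,
        4.05852871e-04,  5.32473185e-05]), 'joint_torque': array([ 1.54340294e-03, -5.15077865e+01, -3.67715943e+01,  2.14302713e-04,
        9.43059713e-04, -8.10717786e-07]), 'tool_pos': array([ 0.26459816, -0.62099188,  0.24530585]), 'tcp_rot': array([ 3.07803911e+00,  6.28498928e-01, -1.00272749e-05]), 'wrist_force': array([0.83345407, 0.12316427, 0.32660665]), 'torque': array([ 0.04145375, -0.00541109,  0.0381593 ]), 'grip_force': 0.0, 'width': 0.9989294536163308}
[[0.92, 0.392, 0.0], [0.392, -0.92, -0.0], [-0.0, 0.0, -1.0]]
[[-0.001, -0.945, -0.328, 0.085], [1.0, -0.001, -0.001, -0.0], [0.001, -0.328, 0.945, -0.128], [0.0, 0.0, 0.0, 1.0]]
```

Request:
carry_out(series="0 0 0.05 0;0.01 0.04 0.05 0;0.018 0.06 0.02 0;0.018 0.06 0 0;0.018 0.06 0 0;0.018 0.06 0 0;0.018 0.06 0 0;0.018 0.06 0 0;0.018 0.06 0 0;0.018 0.06 0 0;0.018 0.06 0 0;0.018 0.06 0 0;0.018 0.06 0 0;0.018 0.06 0 0;0.018 0.06 0 0;0.018 0.05 0 0")

```text
time: 3.2
tool_pos: [0.525, 0.2455, 0.3627]
tcp_rot: [-3.078, -0.63, -0.001]
wrist_force: [-0.2, 0.0, 0.6]
width: 1.003
grip_force: 0.0
```

Run:
```python
from h import *
print(bot.read_state()["q"].round(3))
p,d,K,T=cam("wrist");cv2.imwrite("pics/w1.png",p);np.savez("w1.npz",p=p,d=d,K=K,T=T)
for t in ["knob","finger_hole","tray"]: print(t,[(round(r["score"],2),np.round(r["rect"]).tolist()) for r in spot_in("wrist",t)[:3]])
W=cloud(d,K,T)
b=(W[...,2]>.158)&(W[...,2]<.175)
n,l,st,c=cv2.connectedComponentsWithStats(b.astype(np.uint8))
for i in range(1,n):
    if st[i,4]>150:
        q=W[l==i];print(st[i].tolist(),c[i].round(),cv2.minAreaRect(q[:,:2].astype(np.float32)*1000),np.median(q[:,2]))
b=(W[...,2]>.072)&(W[...,2]<.09)
n,l,st,c=cv2.connectedComponentsWithStats(b.astype(np.uint8))
for i in range(1,n):
    if st[i,4]>300:
        q=W[l==i];print("lip?",st[i].tolist(),c[i].round(),cv2.minAreaRect(q[:,:2].astype(np.float32)*1000),np.median(q[:,2]))
```

```text
[ 0.394  0.032  1.655 -0.     1.454  1.561]
knob [(0.72, [246.0, 183.0, 46.0, 61.0])]
finger_hole [(0.76, [308.0, 192.0, 68.0, 103.0])]
tray [(0.64, [299.0, 190.0, 94.0, 128.0])]
[7, 0, 207, 193, 3998] [103. 101.] ((545.8053588867188, 452.0207214355469), (160.06405639648438, 178.7053985595703), 22.972713470458984) 0.16227169358817173
[225, 151, 44, 63, 1121] [247. 182.] ((525.5499267578125, 318.8762512207031), (15.98980712890625, 66.50444030761719), 80.82754516601562) 0.16618697406668964
[168, 234, 60, 56, 1054] [196. 263.] ((429.7014465332031, 337.04150390625), (58.44850158691406, 59.33118438720703), 27.525497436523438) 0.16789342976272123
lip? [251, 128, 95, 127, 2168] [309. 204.] ((510.550537109375, 246.67604064941406), (56.27994918823242, 185.27569580078125), 78.31877136230469) 0.08197428550151156
lip? [0, 269, 48, 105, 2051] [ 19. 315.] ((193.48776245117188, 549.0968627929688), (161.7122344970703, 61.481990814208984), 10.657925605773926) 0.08827695089199761
lip? [275, 306, 62, 26, 396] [306. 314.] ((359.9200134277344, 190.73912048339844), (34.021629333496094, 86.49331665039062), 23.63039207458496) 0.08116135195381444
```

View pics/w1.png

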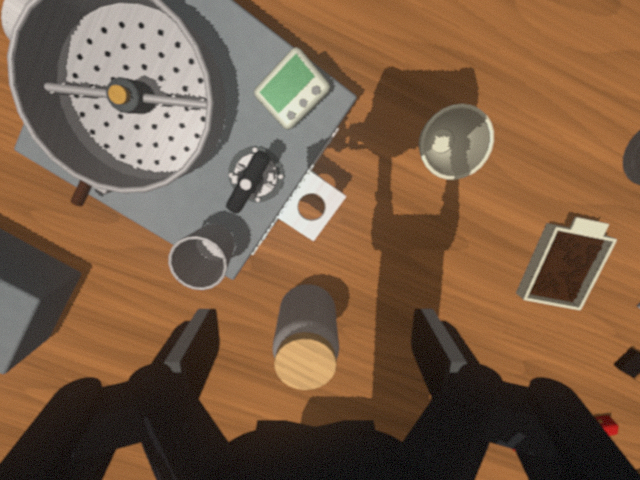

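The wrist view shows the T-bar at (247,182), the lip hole at (311,207), the bowl at (457,142) and the jar at (306,363). Next I descend over the bar.

Request:
carry_out(series="0 0.018 0 -8.4;0 0.018 0 -8.4;0 0.018 0 -8.4;0 0.019 0 -8.4;0 0 -0.045 0;0 0 -0.045 0;0 0 -0.045 0;0 0 -0.04 0;0 0 -0.033 0;0 0 0 0;0 0 0 0", jaw=-0.06)

```text
time: 4.78
tool_pos: [0.5259, 0.3156, 0.1563]
tcp_rot: [-3.127, 0.29, -0.003]
wrist_force: [0.4, 0.4, 0.7]
width: 0.472
grip_force: 0.0
```

Request:
carry_out(series="0 0 0 0;0 0 0 0;0 0 0 0;0 0 0 0", jaw=-1, grip_force=60)

```text
time: 5.28
tool_pos: [0.5265, 0.3174, 0.1573]
tcp_rot: [-3.125, 0.287, -0.007]
wrist_force: [-0.0, 2.0, 6.8]
width: 0.172
grip_force: 60.2
```

Request:
carry_out(series="0 0 0.006 0;0 0 0.006 0;0 0 0.006 0;0 0 0.005 0;0 0 0 0;0 0 0 0")

```text
time: 6.02
tool_pos: [0.5262, 0.3173, 0.1757]
tcp_rot: [-3.126, 0.288, -0.005]
wrist_force: [7.8, 7.8, -13.0]
width: 0.175
grip_force: 58.5
```

Request:
carry_out(series="0 0 0 8;0 0 0 9;0 0 0 10;0 0 0 10;0 0 0 10;0 0 0 10;0 0 0 10;0 0 0 10;0 0 0 0;0 0 0 0")

```text
time: 7.28
tool_pos: [0.5258, 0.3181, 0.1756]
tcp_rot: [-2.626, -1.721, -0.006]
wrist_force: [6.7, 9.7, -13.0]
width: 0.17
grip_force: 58.7
```

Request:
carry_out(series="0 0 -0.003 0;0 0 -0.003 0;0 0 -0.003 0;0 0 0 0;0 0 0 0")

```text
time: 7.9
tool_pos: [0.5261, 0.3182, 0.1703]
tcp_rot: [-2.626, -1.721, -0.008]
wrist_force: [1.6, 6.6, 1.9]
width: 0.171
grip_force: 61.0
```

Run:
```python
from h import *
s=bot.read_state();print(s["torque"],s["tool_pos"],s["wrist_force"],s["q"])
p,d,K,T=cam("wrist");cv2.imwrite("pics/w2.png",p)
```

```text
[ 1.09896222 -0.1008179   0.01528892] [0.52607745 0.3182025  0.17029894] [1.5725956  6.60140656 1.90504709] [0.50231142 0.20479319 1.81908634 0.00238637 1.11258877 0.9117158 ]
```

View pics/w2.png

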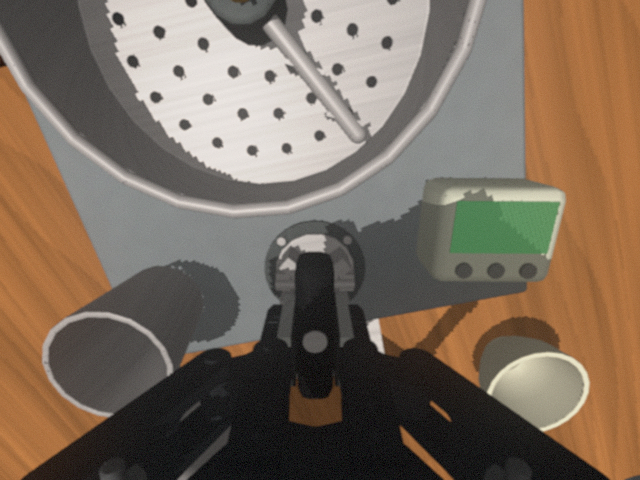

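The bar at (314,320) has turned with the gripper, and it now carries load 13 mm above its locked height, so it sits in the upper notch. I'll release it, rise and check.

Request:
carry_out(series="0 0 0 0;0 0 0 0;0 0 0 0;0 0 0 0", jaw=-0.1)

```text
time: 8.45
tool_pos: [0.5247, 0.3157, 0.1682]
tcp_rot: [2.628, 1.722, -0.001]
wrist_force: [-0.3, 0.7, 0.2]
width: 0.451
grip_force: 0.0
```

Request:
carry_out(series="0 0 0.03 0;0 0 0.05 0;0 0 0.05 0;0 -0.03 0.05 -8;0 -0.04 0.01 -10;0 0 0 -10;0 0 0 0;0 0 0 0")

```text
time: 9.45
tool_pos: [0.5246, 0.2461, 0.358]
tcp_rot: [2.965, 1.04, -0.001]
wrist_force: [0.6, 0.1, 0.5]
width: 0.449
grip_force: 0.0
```

Run:
```python
from h import *
s=bot.read_state()
p,d,K,T=cam("wrist");cv2.imwrite("pics/w3.png",p);np.savez("w3.npz",p=p,d=d,K=K,T=T)
for t in ["knob","finger_hole"]: print(t,[(round(r["score"],2),np.round(r["rect"]).tolist()) for r in spot_in("wrist",t)[:3]])
W=cloud(d,K,T)
def comps(a,b_,mn,name,nopen=0):
    b=(W[...,2]>a)&(W[...,2]<b_)&(np.hypot(W[...,0]-.51,W[...,1]-.27)<.2)
    n,l,st,c=cv2.connectedComponentsWithStats(b.astype(np.uint8))
    for i in range(1,n):
        if st[i,4]>mn:
            q=W[l==i];print(name,st[i].tolist(),cv2.minAreaRect(q[:,:2].astype(np.float32)*1000),np.median(q[:,2]).round(4))
comps(.172,.19,200,"bar");comps(.076,.088,300,"lip");comps(.05,.066,300,"bowl");comps(.135,.15,300,"can/timer")
```

```text
knob [(0.61, [253.0, 167.0, 50.0, 64.0])]
finger_hole [(0.92, [298.0, 204.0, 87.0, 74.0])]
bar [228, 132, 50, 70, 1316] ((525.458984375, 318.9065856933594), (65.51229095458984, 16.424959182739258), 67.43986511230469) 0.1791
lip [267, 171, 78, 69, 1959] ((506.97882080078125, 246.80047607421875), (55.58431625366211, 76.7394027709961), 78.42524719238281) 0.0819
bowl [425, 149, 28, 67, 377] ((628.9194946289062, 133.7796630859375), (82.81736755371094, 30.875770568847656), 41.83391189575195) 0.0594
can/timer [203, 14, 49, 121, 371] ((570.8836059570312, 379.9654541015625), (112.26028442382812, 20.834970474243164), 12.609102249145508) 0.1423
can/timer [134, 21, 104, 59, 1346] ((558.2748413085938, 423.96923828125), (31.41005516052246, 89.20006561279297), 8.21379280090332) 0.1416
can/timer [287, 47, 76, 78, 3652] ((620.6325073242188, 311.80560302734375), (50.1022834777832, 59.79594421386719), 66.1028823852539) 0.143
can/timer [165, 207, 45, 43, 446] ((418.1810302734375, 340.140625), (49.98994064331055, 27.357267379760742), 75.75252532958984) 0.1426
can/timer [270, 334, 23, 31, 488] ((361.0257568359375, 167.9673614501953), (38.33881759643555, 27.427658081054688), 32.97188186645508) 0.1396
```

View pics/w3.png

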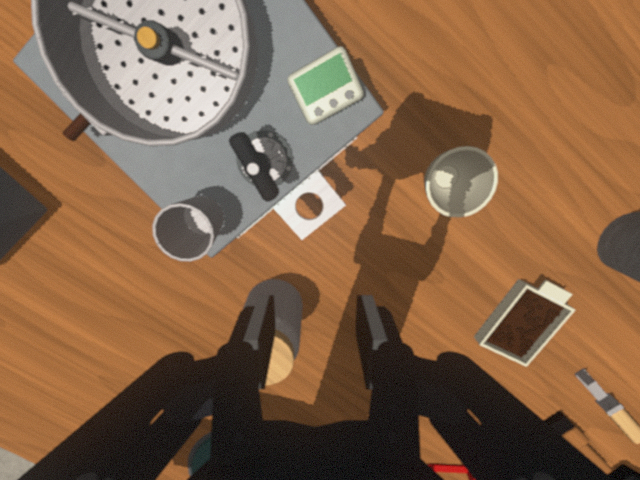

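The bar at (253,167) now lies turned about 77° with its top at 179 mm, so the plunger is parked. The hole is at (308,207). Next is the puller.

Run:
```python
from h import *
z=np.load("w3.npz");W=cloud(z["d"],z["K"],z["T"]);p=z["p"];K=z["K"];T=z["T"]
g=cv2.cvtColor(p,cv2.COLOR_BGR2GRAY)
roi=np.zeros_like(g);roi[190:225,292:326]=((W[190:225,292:326,2]<.07)|(g[190:225,292:326]<140))*255
n,l,st,c=cv2.connectedComponentsWithStats(roi)
for i in range(1,n):
    if st[i,4]>60:
        u,v=c[i];r=T[:3,:3]@np.array([(u-K[0,2])/K[0,0],(v-K[1,2])/K[1,1],1]);t=(.082-T[2,3])/r[2]
        print(st[i],c[i],(T[:3,3]+t*r).round(4))
# canister points: cooler frame lateral
o=np.array([.5104,.2454]);ex=np.array([.201,.9796]);ey=np.array([-.9796,.201])
for n,q in(("bowl",W[(W[...,2]>.02)&(W[...,2]<.065)&(W[...,0]>.55)&(W[...,1]<.2)&(W[...,1]>.05)]),):
    print(n,len(q),np.nanmin((q[:,:2]-o)@ey),np.nanmax((q[:,:2]-o)@ey),np.nanmin((q[:,:2]-o)@ex),np.nanmax((q[:,:2]-o)@ex))
z=np.load("w1.npz");W=cloud(z["d"],z["K"],z["T"]);q=W[(W[...,2]>.13)&(W[...,2]<.15)&(W[...,0]<.42)&(W[...,1]<.26)&(W[...,1]>.05)]
print("can",len(q),((q[:,:2]-o)@ey).min(),((q[:,:2]-o)@ey).max(),((q[:,:2]-o)@ex).min(),((q[:,:2]-o)@ex).max())
```

```text
[295 193  28  26 576] [308.57465278 205.40798611] [0.5108 0.246  0.082 ]
bowl 2820 -0.20631295178171058 -0.1176936824671924 -0.14752008466397537 -0.058884101607333664
can 2711 0.12035934692273695 0.19917817735741408 -0.13907895910591184 -0.06174409197980931
```

Request:
carry_out(series="0.002 -0.04 0 0;0.002 -0.057 0 0;0.002 -0.057 0 0;0.002 -0.057 0 0;0.002 -0.057 0 8.6;0.002 -0.057 0 8.6;0.002 -0.057 0 8.6;0.002 -0.057 0 8.6;0.002 -0.057 0 8.6;0.002 -0.057 -0.02 0;0.002 -0.057 -0.02 0;0 -0.057 -0.02 0;0 -0.04 0 0;0 0 0 0", jaw=0.3)

```text
time: 11.35
tool_pos: [0.5461, -0.4636, 0.2964]
tcp_rot: [-2.381, -2.046, 0.001]
wrist_force: [0.7, 0.7, -0.8]
width: 0.647
grip_force: 0.0
```

Run:
```python
from h import *
s=bot.read_state();print(s["tool_pos"],s["q"].round(2))
p,d,K,T=cam("wrist");cv2.imwrite("pics/w4.png",p);np.savez("w4.npz",p=p,d=d,K=K,T=T)
for t in ["puller","brush","scoop"]: print(t,[(round(r["score"],2),np.round(r["rect"]).tolist()) for r in spot_in("wrist",t)[:3]])
W=cloud(d,K,T)
b=(W[...,2]>.014)&(W[...,2]<.04)
n,l,st,c=cv2.connectedComponentsWithStats(b.astype(np.uint8))
for i in range(1,n):
    if st[i,4]>150:
        q=W[l==i];print(st[i].tolist(),cv2.minAreaRect(q[:,:2].astype(np.float32)*1000),np.median(q[:,2]).round(4))
```

```text
[ 0.54608691 -0.46363254  0.29638344] [-0.74  0.32  1.44 -0.    1.38 -0.59]
puller [(0.94, [75.0, 131.0, 149.0, 139.0]), (0.64, [308.0, 143.0, 25.0, 171.0])]
brush [(0.9, [233.0, 188.0, 53.0, 148.0])]
scoop [(0.87, [388.0, 230.0, 61.0, 145.0])]
[539, 0, 86, 325, 6301] ((859.1724243164062, -490.55126953125), (71.44951629638672, 379.05523681640625), 0.011082373559474945) 0.0282
[586, 0, 52, 23, 586] ((867.0771484375, -321.2160949707031), (9.811413764953613, 49.665916442871094), 60.94682312011719) 0.0277
[573, 52, 54, 81, 1175] ((861.210205078125, -396.65380859375), (79.22633361816406, 36.13127136230469), 82.10369873046875) 0.0288
[208, 113, 47, 150, 4332] ((450.8194274902344, -445.18316650390625), (181.46888732910156, 45.277339935302734), 84.36824798583984) 0.0179
[50, 114, 97, 86, 2616] ((306.57171630859375, -380.86712646484375), (27.847881317138672, 112.05551147460938), 35.93313980102539) 0.0253
[296, 137, 26, 94, 2056] ((540.557373046875, -448.46368408203125), (111.32827758789062, 27.21356964111328), 82.6067123413086) 0.0256
[359, 157, 56, 74, 331] ((610.1561279296875, -456.1578369140625), (101.00901794433594, 45.90512466430664), 47.74923324584961) 0.0276
[365, 163, 47, 68, 619] ((643.6485595703125, -485.7903747558594), (90.73953247070312, 40.36454772949219), 49.43748474121094) 0.0276
[557, 247, 63, 57, 954] ((865.7228393554688, -605.7616577148438), (79.2840805053711, 36.501068115234375), 52.03107833862305) 0.0284
[151, 270, 151, 110, 8070] ((399.693359375, -633.1399536132812), (169.16746520996094, 149.83450317382812), 5.550954818725586) 0.0343
[0, 299, 135, 70, 1769] ((194.46286010742188, -575.2889404296875), (85.49299621582031, 187.93887329101562), 56.2869987487793) 0.027
```

View pics/w4.png

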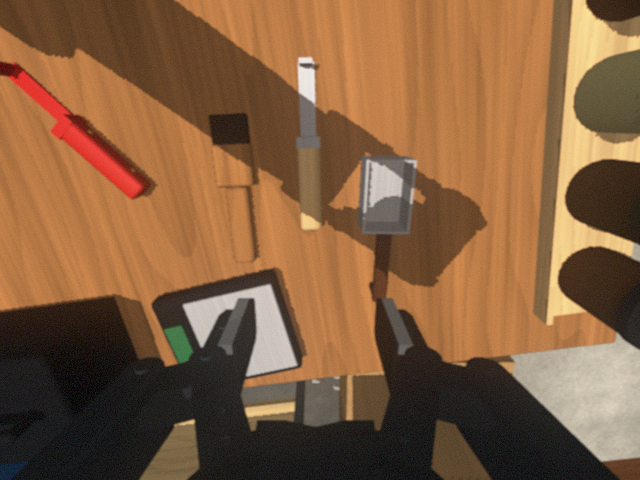

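The wrist view shows the wooden-and-steel puller at (308,143) with its tongue tip at (306,62), the brush on its left and the scoop on its right. I'll grasp the handle 15 mm ahead of its centre.

Request:
carry_out(series="-0.002 0.015 -0.05 1.2;-0.0016 0.015 -0.05 0;0 0 -0.05 0;0 0 -0.05 0;0 0 -0.04 0;0 0 -0.025 0;0 0 -0.012 0;0 0 0 0;0 0 0 0")

```text
time: 12.68
tool_pos: [0.5445, -0.4315, 0.0235]
tcp_rot: [2.356, 2.074, 0.001]
wrist_force: [-0.2, 0.2, 0.5]
width: 0.646
grip_force: 0.0
```

Request:
carry_out(series="0 0 0 0;0 0 0 0;0 0 0 0;0 0 0 0;0 0 0 0", jaw=-1, grip_force=80)

```text
time: 13.3
tool_pos: [0.5443, -0.4319, 0.0233]
tcp_rot: [2.357, 2.073, 0.001]
wrist_force: [-0.1, 0.8, 5.7]
width: 0.282
grip_force: 81.3
```

Request:
carry_out(series="0 0 0.02 0;0 0 0.04 0;0 0 0.05 0;0 0.02 0.03 -4.2;0 0 0 0;0 0 0 0")

```text
time: 14.05
tool_pos: [0.5425, -0.4108, 0.1606]
tcp_rot: [-2.431, -1.988, 0.001]
wrist_force: [-0.4, 0.2, -2.1]
width: 0.28
grip_force: 80.4
```

```bash
cat > tong.py <<'E'
from h import *
s=bot.read_state()
p,d,K,T=cam("wrist");cv2.imwrite("pics/w5.png",p);np.savez("w5.npz",p=p,d=d,K=K,T=T)
W=cloud(d,K,T);M=R.from_rotvec(s["tcp_rot"]).as_matrix()
L=(W-s["tool_pos"])@M   # tool frame
print(s["tool_pos"],s["width"],M[:2,0])
b=(abs(L[...,1])<.03)&(L[...,0]>.03)&(L[...,0]<.16)&(L[...,2]<.04)&(L[...,2]>-.03)
q=L[b];print(len(q),q.min(0),q.max(0))
for a in np.arange(.03,.16,.01):
    k=q[(q[:,0]>=a)&(q[:,0]<a+.01)]
    if len(k)>3: print(round(a,2),len(k),np.median(k[:,1]).round(4),np.percentile(k[:,2],[2,50,98]).round(4))
E
python3 tong.py
```

```text
[ 0.5425183  -0.41076173  0.16063996] 0.2803327711254365 [0.19857451 0.98008576]
12018 [ 0.0300026  -0.0140692  -0.00870668] [0.11783694 0.01256681 0.02294338]
0.03 2560 -0.0008 [-0.0041 -0.0022  0.0202]
0.04 866 -0.0008 [0.0181 0.0194 0.0208]
0.05 913 -0.0008 [0.0182 0.0194 0.0208]
0.06 993 -0.0007 [0.0182 0.0194 0.0207]
0.07 1019 -0.0011 [0.018  0.0194 0.0207]
0.08 1142 -0.0011 [0.0181 0.0194 0.0208]
0.09 1215 -0.0011 [0.018  0.0194 0.0208]
0.1 1306 -0.001 [0.018  0.0194 0.0208]
0.11 2004 -0.001 [-0.0078 -0.0026  0.0203]
```

Request:
carry_out(series="-0.004 0.03 0 0;-0.007 0.05 0 0;-0.007 0.05 0 0;-0.007 0.05 0 0;-0.007 0.05 0 0;-0.007 0.05 0 0;-0.007 0.05 0 0;-0.007 0.05 0 0;-0.007 0.05 0 0;-0.006 0.04 0 0;-0.002 0.01 0 0;0 0 -0.03 0;0 0 -0.04 0;0 0 -0.03 0;0 0 -0.006 0;0 0 0 0;0 0 0 0")

```text
time: 16.23
tool_pos: [0.4767, 0.0688, 0.0568]
tcp_rot: [2.432, 1.986, 0.003]
wrist_force: [0.6, 0.1, -0.8]
width: 0.282
grip_force: 80.3
```

```bash
python3 tong.py | head -2
python3 - <<'E'
from h import *
z=np.load("w5.npz");p=z["p"];K=z["K"];T=z["T"];W=cloud(z["d"],K,T)
b=(W[...,2]>.077)&(W[...,2]<.087)&(np.hypot(W[...,0]-.51,W[...,1]-.245)<.06)
q=W[b];print(b.sum(),cv2.minAreaRect(q[:,:2].astype(np.float32)*1000),np.median(q[:,2]))
E
```

```text
[0.47665454 0.06883219 0.05681333] 0.2821222897078181 [0.20003892 0.97978775]
12031 [ 0.03000109 -0.01405789 -0.00914502] [0.11763995 0.01257493 0.02318863]
0 ((0.0, 0.0), (0.0, 0.0), 0.0) nan
  return _methods._mean(a, axis=axis, dtype=dtype,
  ret = ret.dtype.type(ret / rcount)
```

View pics/w5.png

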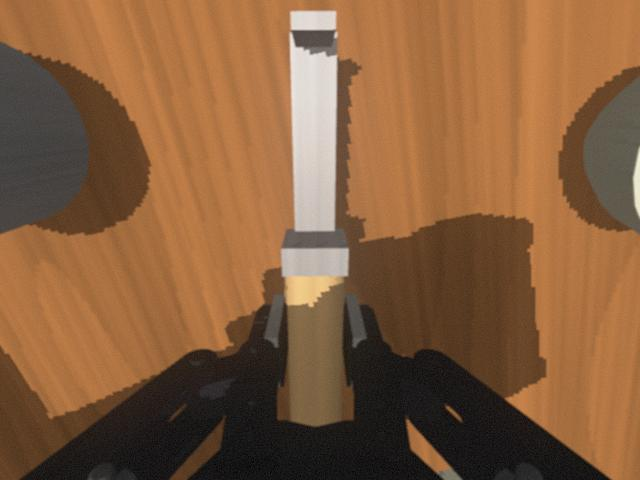

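The tongue at (313,20) sits level, centred between the jar on the left and the bowl on the right. I'll slide under the lip, then raise it.

Request:
carry_out(series="0.003 0.016 0 0;0.003 0.016 0 0;0.003 0.016 0 0;0.003 0.016 0 0;0 0 0 0;0 0 0 0")

```text
time: 17.02
tool_pos: [0.487, 0.1331, 0.0553]
tcp_rot: [-2.432, -1.988, 0.001]
wrist_force: [-0.9, 0.6, -1.3]
width: 0.28
grip_force: 80.3
```

Run:
```python
from h import *
s=bot.read_state();M=R.from_rotvec(s["tcp_rot"]).as_matrix();print(s["tool_pos"],s["wrist_force"],"tongue",s["tool_pos"]+M@[.1153,-.001,-.0066])
p,d,K,T=cam("wrist");W=cloud(d,K,T);cv2.imwrite("pics/w6.png",p)
b=(W[...,2]>.077)&(W[...,2]<.087)&(np.hypot(W[...,0]-.51,W[...,1]-.245)<.06)
q=W[b];print(b.sum(),cv2.minAreaRect(q[:,:2].astype(np.float32)*1000) if len(q) else "")
```

```text
[0.48697684 0.13308078 0.05528268] [-0.94637659  0.61315709 -1.28266741] tongue [0.50893955 0.24627759 0.06182278]
22471 ((507.8214111328125, 232.15907287597656), (28.30067253112793, 71.18790435791016), 78.34086608886719)
```

View pics/w6.png

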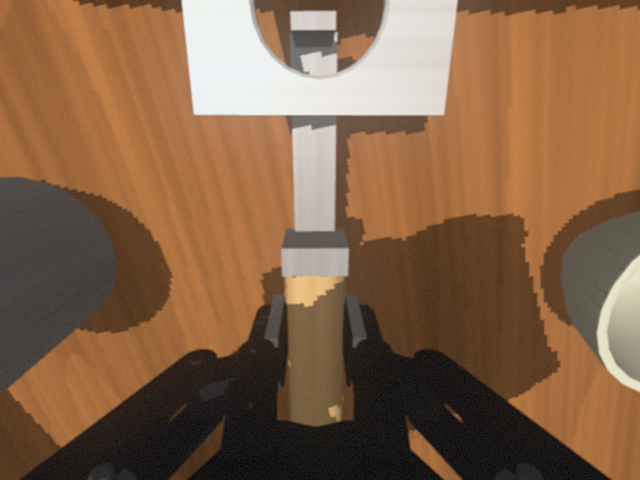

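The tongue at (313,20) lies inside the hole, which spans columns 250 to 388, about 1 mm off laterally. Raise and pull.

Request:
carry_out(series="0.0005 0 0.012 0;0.0005 0 0.012 0;0 0 0.008 0;0 0 0 0;0 0 0 0;0 0 0 0")

```text
time: 17.82
tool_pos: [0.4878, 0.1329, 0.087]
tcp_rot: [-2.433, -1.987, 0.001]
wrist_force: [0.6, -0.7, -1.9]
width: 0.281
grip_force: 80.3
```

Request:
carry_out(series="-0.001 -0.005 0 0;-0.001 -0.005 0 0;-0.001 -0.005 0 0;-0.002 -0.01 0 0;-0.002 -0.01 0 0;-0.002 -0.01 0 0;-0.002 -0.01 0 0;-0.002 -0.01 0 0;-0.002 -0.01 0 0;-0.002 -0.01 0 0;-0.002 -0.01 0 0;-0.002 -0.01 0 0;-0.002 -0.01 0 0;-0.002 -0.01 0 0;-0.002 -0.007 0 0;0 0 0 0;0 0 0 0")

```text
time: 19.95
tool_pos: [0.4614, 0.0007, 0.0876]
tcp_rot: [2.433, 1.987, -0.0]
wrist_force: [0.9, 0.2, -1.0]
width: 0.28
grip_force: 80.4
```

```bash
cat > lip.py <<'E'
from h import *
s=bot.read_state();M=R.from_rotvec(s["tcp_rot"]).as_matrix();print(s["tool_pos"],s["wrist_force"],"tongue",s["tool_pos"]+M@[.1153,-.001,-.0066])
p,d,K,T=cam("wrist");W=cloud(d,K,T);cv2.imwrite("pics/w7.png",p)
L=(W-s["tool_pos"])@M
b=(abs(W[...,2]-.082)<.004)&(L[...,0]>.05)&(L[...,0]<.16)&(abs(L[...,1])<.05)
q=W[b];ex=np.array([.2,.98])
a=(q[:,:2]-[.5106,.2458])@ex;print(b.sum(),"slide",-(np.percentile(a,0.5)+.027), "hole edge col-range")
E
python3 lip.py
```

```text
[0.46139439 0.00072152 0.08761872] [ 0.89333686  0.18307851 -0.99527036] tongue [0.48345139 0.1138991  0.09417424]
12796 slide 0.12295630330933885 hole edge col-range
```

Request:
carry_out(series="-0.001 -0.004 0 0;-0.001 -0.004 0 0;-0.0005 -0.003 0 0;0 0 0 0;0 0 0 0")

```text
time: 20.62
tool_pos: [0.4591, -0.0089, 0.0876]
tcp_rot: [-2.433, -1.985, -0.003]
wrist_force: [1.7, 6.8, -2.3]
width: 0.285
grip_force: 80.3
```

```bash
python3 lip.py
```

```text
[ 0.45909225 -0.00892491  0.08757916] [ 1.6821673   6.7839262  -2.29109648] tongue [0.48125603 0.10421179 0.09447149]
12222 slide 0.13116831997811523 hole edge col-range
```

Request:
carry_out(series="0.001 0.005 0 0;0.001 0.005 0 0;0 0 -0.008 0;0 0 -0.012 0;0 0 -0.013 0;0 0 0 0;0 0 0 0")

```text
time: 21.55
tool_pos: [0.4606, -0.0001, 0.0542]
tcp_rot: [-2.433, -1.987, 0.001]
wrist_force: [-0.4, -0.0, -1.8]
width: 0.281
grip_force: 80.3
```

```bash
python3 lip.py
python3 - <<'E'
from h import *
z=np.load("top.npz");W=cloud(z["d"],z["K"],z["T"])
b=(W[...,2]>.006)&(W[...,0]>.25)&(W[...,0]<.7)&(W[...,1]>-.37)&(W[...,1]<.06)
n,l,st,c=cv2.connectedComponentsWithStats(b.astype(np.uint8))
for i in range(1,n):
    if st[i,4]>15: q=W[l==i];print(st[i,4],q.min(0).round(3),q.max(0).round(3))
E
```

```text
[ 4.60630648e-01 -5.86861331e-05  5.42432037e-02] [-0.39618784 -0.02125431 -1.8498698 ] tongue [0.4826969  0.11311508 0.06083327]
20348 slide 0.13111150081114004 hole edge col-range
1215 [ 0.488 -0.213  0.006] [ 0.647 -0.085  0.034]
41 [ 0.547 -0.348  0.006] [ 0.576 -0.308  0.034]
18 [ 0.544 -0.369  0.006] [ 0.566 -0.352  0.016]
85 [ 0.44  -0.37   0.006] [ 0.486 -0.349  0.026]
143 [ 0.267 -0.37   0.006] [ 0.316 -0.328  0.039]
25 [ 0.253 -0.33   0.006] [ 0.278 -0.31   0.013]
```

Request:
carry_out(series="-0.004 -0.02 0 0;-0.005 -0.025 0 0;-0.005 -0.025 0 0;-0.006 -0.03 0 0;-0.02 -0.04 0 0;-0.02 -0.04 0 0;0 -0.02 0 0;0 0 -0.015 0;0 0 -0.01 0;0 0 -0.005 0;0 0 0 0;0 0 0 0;0 0 0 0")

```text
time: 23.22
tool_pos: [0.4009, -0.1997, 0.0245]
tcp_rot: [2.433, 1.988, 0.0]
wrist_force: [-0.2, -0.1, -1.4]
width: 0.28
grip_force: 80.4
```

```bash
python3 tong.py|head -2
```

```text
[ 0.40092126 -0.19972178  0.02449847] 0.27988059523649844 [0.19916351 0.97996627]
36031 [ 0.03000351 -0.0299998  -0.00935222] [0.12978856 0.02999724 0.02743652]
```

Now lower the last millimetre, release and rise.

Request:
carry_out(series="0 0 -0.001 0;0 0 0 0;0 0 0 0")

```text
time: 23.65
tool_pos: [0.4007, -0.2, 0.0235]
tcp_rot: [2.433, 1.987, 0.0]
wrist_force: [0.9, 0.9, -1.8]
width: 0.278
grip_force: 80.4
```

Request:
carry_out(series="0 0 0 0;0 0 0 0;0 0 0 0;0 0 0 0", jaw=0.3)

```text
time: 24.15
tool_pos: [0.4008, -0.2001, 0.0236]
tcp_rot: [2.433, 1.987, 0.0]
wrist_force: [-0.0, 0.6, -0.3]
width: 0.646
grip_force: 0.0
```

Request:
carry_out(series="0 0 0.02 0;0 0 0.05 0;0 0 0.06 0;0 -0.04 0.06 0;0 -0.05 0.06 0;0 -0.05 0 0;0 -0.05 0 0;0 -0.05 0 0;0 0 0 0;0 0 0 0")

```text
time: 25.4
tool_pos: [0.4005, -0.4241, 0.2529]
tcp_rot: [-2.432, -1.985, -0.001]
wrist_force: [0.1, 0.1, 0.8]
width: 0.649
grip_force: 0.0
```

Run:
```python
from h import *
z=np.load("top.npz");p0=z["p"]
p,d,K,T=cam("top");cv2.imwrite("pics/t2.png",p)
p2,d2,K2,T2=cam("wrist");W=cloud(d2,K2,T2)
b=(W[...,2]>.012)&(W[...,2]<.04)&(np.hypot(W[...,0]-.40,W[...,1]+.2)<.15)
n,l,st,c=cv2.connectedComponentsWithStats(b.astype(np.uint8))
for i in range(1,n):
    if st[i,4]>60: q=W[l==i];print(cv2.minAreaRect(q[:,:2].astype(np.float32)*1000),np.percentile(q[:,2],[5,50,95]).round(4))
W=cloud(d,K,T)
b=(W[...,2]>.172)&(W[...,2]<.19)&(np.hypot(W[...,0]-.525,W[...,1]-.319)<.045);q=W[b];print(b.sum(),cv2.minAreaRect(q[:,:2].astype(np.float32)*1000) if len(q) else 0)
```

```text
((390.58526611328125, -250.37062072753906), (42.719058990478516, 26.697208404541016), 78.75508880615234) [0.0197 0.0254 0.0271]
121 ((525.3274536132812, 318.6736755371094), (64.52196502685547, 15.92404556274414), 67.5308609008789)
```

View pics/t2.png

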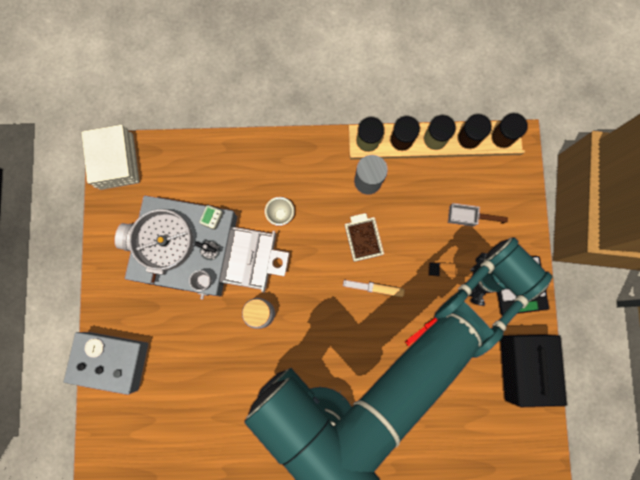

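The tray is out with its lip at (278,262), the plunger is parked at (207,248), the puller lies flat at (373,288), and the bystanders have not moved.

```bash
python3 -c "
from workcell import bot
print(bot.finish_job())"
```

```text
the job is handed in; nothing more can be done
None
```

I handed the job in: by my measurements the plunger is parked, the tray is drawn out to its stop, the puller lies flat on the bench clear of the tray, and the bystanders look undisturbed; no verdict came back.

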